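# Seat an insert tray under the reader bridge

## Task

Lay the insert tray flat in the flared open end of the reader station's track, rounded nose towards the bridge, then slide it along the track under the low bridge until it meets the red sprung end stop. Press it against the stop so that the stop itself (over and above the sliding drag) is loaded with about 10 N, hold that for a second and never load it over 20 N, then let go and leave the tray flat in the track, resting against the stop. Do not disturb the tool holder, the collet nut or the cardboard bin.

Things in the scene. Friction and masses are not known exactly. Their poses are not given: they have to be found in the camera images.
- tray: Loose aluminium insert tray, a 160 (x) x 60 (y) x 14 (z) mm plate, 0.2 to 0.35 kg, flat on the bench at first. Origin: centre of its underside; z up. x points to the nose (x = +80), half-round (radius 7) over the full width; the tail is a flat face at x = -80. The inserts on top are fixed, 2 mm high.
- rib (a point): Top centre of the orange grip rib at the tray's tail: rib 40 long (tray x -80 to -40), 14 wide (y -7 to +7), from tray z = 14 up to z = 42, to pinch from above. Its end is flush with the tail face, so closed fingertips can also push there. Axes as the tray.
- station: Fixed reader station. Origin: on the bench under the middle of the bridge's entrance; x is the push direction, z up. Base plate 10 mm thick, x -190 to +150, y -60 to +60; its top is the track floor. Steel rails, tops at z = 18: parallel for x -50 to +100, inner faces 65 mm apart, and flaring out to 88 mm apart at x = -190.
- mouth (a point): Point on the track floor at station x = -95, z = 10, on the centre line, axes as the station: lay the tray with its origin about here (within 15 mm along x), tray x along station x; the nose is then 15 mm short of the bridge.
- bridge (a point): Centre of the blue bridge's underside, station x = 25, z = 30; it spans x 0 to 50, top z = 54, black head to z = 72. The rib does not pass. A white sprung shoe here is lifted 2 mm by the nose (push up to about 8 N), then presses on the tray with 3 N: sliding drag 3 to 8 N, steady in a run, different in each; it holds the tray when let go.
- gauge: Fixed yellow bracket with the red sprung stop; origin and axes of the station. The stop's face (26 wide, z 13 to 23) faces -x, at an unmeasured setting between station x = 60 and 90: the nose meets it with the tray's origin at station x -20 to +10; find it by feel. It yields along x: 2 N to start, then 5 N per mm, 5 mm travel, then solid (10 N at 1.6 mm in).
- holder: Loose upright steel tool holder, 48 mm diameter, 85 high, 0.6 kg; origin at the centre of its underside. Leave alone.
- nut: Loose dark ring-shaped collet nut, 36 mm diameter, 18 high, beside the station; origin at the centre of its underside. Leave alone.
- bin: Loose open cardboard bin with cutters, 110 x 160 x 60 mm high, 0.7 kg; origin at the centre of its underside. Leave alone.
There are look-alikes about, which are no part of the job. There is more than one size of the tray; the job needs the middle-sized.

How it is judged:
On the way, in this order (a step that is already met when the one before it is completed fails the run):
1. tray flat in the flared end of the track, nose towards the bridge and not yet under it (x of tray in the frame of station between -0.135 and -0.08 m and y of tray in the frame of station between -0.012 and 0.012 m and z of tray in the frame of station below 0.0125 m and angle between tray's own z axis and vertical below 0.04 rad and angle between the x axis of tray and the x axis of station, either way round below 0.15 rad), for 0.2 s.
2. the nose is under the bridge (x of tray in the frame of station above -0.045 m and z of tray in the frame of station below 0.0135 m), for 0.1 s.
3. tray pressed on the end stop with 6 to 14 N for half a second (contact force between tray and gauge between 6 and 14 N and x of tray in the frame of station above -0.023 m), for 0.5 s.
At the end, for the whole second after the job is handed in: The tray is let go and at rest, flat in the track (within 2.5 mm of the floor, 5 mm of the middle), its nose through the bridge and resting against the end stop (0.5 to 14 N between them) (contact force between tray and gauge between 0.5 and 14 N and x of tray in the frame of station between -0.023 and 0.018 m and y of tray in the frame of station between -0.005 and 0.005 m and z of tray in the frame of station below 0.0125 m and angle between tray's own z axis and vertical below 0.04 rad and linear speed of tray below 0.02 m/s); the robot touches nothing.
It fails at once if the end stop is loaded with more than 20 N (contact force between tray and gauge above 20 N).
It fails at once if the tool holder is moved more than 20 mm or tipped (distance of holder from where it was at the start of the episode above 0.02 m or angle between holder's own z axis and vertical above 0.3 rad).
It fails at once if the collet nut is moved more than 20 mm (distance of nut from where it was at the start of the episode above 0.02 m).
It fails at once if the cardboard bin is moved more than 20 mm (distance of bin from where it was at the start of the episode above 0.02 m).
It also fails if it takes over 72 s, if anything falls off the work surface, if the arm or the gripper's body presses on something with over 40 N, if the wrist force passes 120 N, or if a joint passes its speed limit or range.

## Robot

A 6-joint arm with a two-finger parallel gripper is mounted at the origin on the work surface. World frame = base frame: x ahead of the robot, y to its left, z up, the work surface at z = 0. Lengths are in m, angles in rad, forces in N, time in s.
With the tool pointing down it reaches from about 0.275 to 0.975 m from the base axis. Payload 8.4 kg.
Tool frame: the origin (TCP) lies at the very end of the fingers, on their centre line; the grasp point (between the pads) lies 19 mm behind it; z points along the fingers, x is the direction in which the jaws open and shut, and the axes are right-handed (so a half turn about z gives the same grasp; the last joint's range is limited). The gripper opens to 92 mm and grips with 3 to 60 N. Pads are 20 mm wide; open, the fingers measure 128 mm over their backs; the gripper's body (75 mm by 189 mm) begins 69 mm behind the grasp point.
Start: joints at [1.169, 0.353, 1.633, -0, 1.155, -0.002], TCP at [0.243, 0.576, 0.186] pointing down, gripper open.
Joint ranges: [-2.63, 2.63], [-0.92, 2.1], [0.06, 2.66], [-1.3, 4.44], [0, 2.69], [-3.02, 3.02]. Speed limits (rad/s): [2.22, 2.22, 2.79, 3.14, 3.14, 3.14].

## Interface

Orientations are given as a unit quaternion [w, x, y, z].
In Python, from rig import arm gives the robot as it stands. The module is installed in compiled form; this text tells all that it offers.
- The arm moves only by the shell command python3 -m crank 'ROWS' [OPENING] [FORCE]. ROWS is JSON, a list that holds one entry, the list of rows, each a list of 6 numbers: the shift along the tool's x, y, z in m, then the turn, a rotation vector about the tool's x, y, z in rad. A call has 1 to 10 rows; each row shifts and turns the commanded pose from where the row before left it, along the tool's axes as they then stand; what a row does not reach is not made up. A row lasts 1/8 s, in which the tool goes at most 62.5 mm and 10.7 degrees, less where a joint would pass 70% of its speed; a pose out of reach is approached as far as the arm can. A call is refused whole if a number of a shift passes 0.0625 or a number of a turn 0.188, either way. A call with a gripper value outside its range is refused whole. OPENING is the opening, from 0 (shut) to 1 (fully open), set as the call begins (- or left out, the last holds). The fingers move at their own pace and stop on an object; FORCE is the grip in N (left out, the last holds). Time passes only in rows, so rows that do not move let the fingers close. It gives the time, the measured TCP pose, the force and the opening at its end, in the units of the state.
- arm.state(): the state, without advancing time (a new reading comes with each control period).
- arm.get_image(name): name is "scene" or "top" or "wrist"; returns the picture (480x640x3 uint8, blue, green, red); there is no depth.
- arm.camera_params(name): a dict with "K" (3x3 intrinsics, pixels), "k1" (the pictures are not rectified: a ray, as slopes to the right and down, at radius r is drawn at 1 + k1 r^2 times it, then the intrinsics apply), "rvec" (rotation vector, rad) and "tvec" (3), from world to camera coordinates, as OpenCV has them; the wrist camera has in their place "T_tool_cam" (4x4, takes a point from camera to tool coordinates, whose origin is the TCP and whose axes are the tool frame's). Camera axes: x right, y down, z forward; pixel columns grow to the right and rows downward; lengths in m; the calibration is good to about 2 mm. A picture is of the moment at which its call begins: read the wrist's pose just before it. camera_params takes no time and is no camera call.
- arm.hand_in(): hands the job in, once; it reports no verdict.
Trained networks look in the newest picture that a camera, given by its name, has taken for a name from the list of things; names that differ only in an ending like _2 or _b are one class to them, and where a whole thing is asked for, a point or a joint stands for the part that bears it (a point fixed in the world has none). Each returns a list of dicts, best first, with "p" (0 to 1); they miss things now and then, are a little off and sometimes report something else, mostly with a low value. They report only what shows in the picture. A call takes as long as a camera call. They do not tell look-alikes from the thing itself.
- arm.look_for(camera, name): "centre" ([x, y, z] in m, in world coordinates, good to about 4 mm: the middle of the surface that is visible of it).
The state is a dict: "clock": time; "q": joint angles; "qvel": joint speeds; "effort": joint torques, N m; "eef_pos": TCP position; "ee_rot": TCP orientation; "contact_force": force on the tool from outside, world axes, zero at the start; "wrist_torque": the same for the moment, N m; "opening": opening from 0.0 (shut) to 1.0 (fully open).
Only numpy, scipy, OpenCV 4.12 (cv2) and the standard library are available. Lean on these libraries where they do the work, as an engineer would, in place of code of your own. Each camera call takes 0.05 s, during which the arm holds its last target.

## Working session

There is one attempt and no reset: what is moved stays moved. The work goes in short steps, Python scripts to look and compute and a shell command to move; the robot and the scene stay as the last step left them, time stands still between calls to the robot, and variables do not carry over. Pictures are saved under pics/ and viewed, and the job is handed in when it is done.

```bash
mkdir -p pics; ls; python3 - <<'E'
from rig import arm
import cv2
s=arm.state();print(s)
for n in("scene","top","wrist"):
    cv2.imwrite(f"pics/{n}0.png",arm.get_image(n)); print(n,arm.camera_params(n))
E
```

```text
pics
{'clock': 0.0, 'q': array([ 1.16858822e+00,  3.53636922e-01,  1.63410916e+00, -2.43364428e-05,
        1.15519905e+00, -2.38583300e-03]), 'qvel': array([-0.00194745,  0.00103315, -0.00078865, -0.00021546,  0.00156387,
       -0.00061821]), 'effort': array([-5.55917177e-04, -5.93849444e+01, -3.34207714e+01,  6.97129173e-02,
        2.36562768e-02, -1.25479573e-04]), 'eef_pos': array([0.24307999, 0.57522703, 0.18568142]), 'ee_rot': array([ 3.81636427e-04,  8.33440141e-01,  5.52609332e-01, -5.58366944e-04]), 'contact_force': array([0.31829556, 0.44351235, 1.12540028]), 'wrist_torque': array([0.0473353 , 0.01555798, 0.04446024]), 'opening': 1.0004677196916731}
scene {'K': array([[516.64796488,   0.        , 326.52154968],
       [  0.        , 516.64796488, 241.70882276],
       [  0.        ,   0.        ,   1.        ]]), 'k1': -0.05728707621244436, 'rvec': array([ 0.93903502,  2.58884685, -0.90524797]), 'tvec': array([ 0.41883076, -0.2504791 ,  1.46801533])}
top {'K': array([[623.58806474,   0.        , 324.72866924],
       [  0.        , 623.58806474, 236.79595101],
       [  0.        ,   0.        ,   1.        ]]), 'k1': -0.08783292326320126, 'rvec': array([ 2.14026512, -2.12521261,  0.16735393]), 'tvec': array([0.03148879, 0.56612406, 1.66003346])}
wrist {'K': array([[360.92455912,   0.        , 322.09503089],
       [  0.        , 360.92455912, 239.88758451],
       [  0.        ,   0.        ,   1.        ]]), 'k1': -0.015981160246746715, 'T_tool_cam': array([[ 9.99999369e-01,  8.98111048e-04,  6.74278973e-04,
        -1.73495968e-04],
       [-1.04962681e-03,  9.60950130e-01,  2.76719617e-01,
        -7.76014187e-02],
       [-3.99423522e-04, -2.76720150e-01,  9.60950466e-01,
        -1.98215240e-01],
       [ 0.00000000e+00,  0.00000000e+00,  0.00000000e+00,
         1.00000000e+00]])}
```

View pics/top0.png

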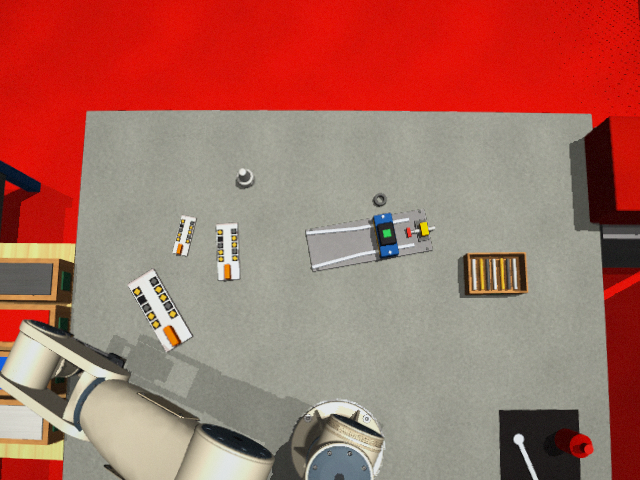

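View pics/scene0.png

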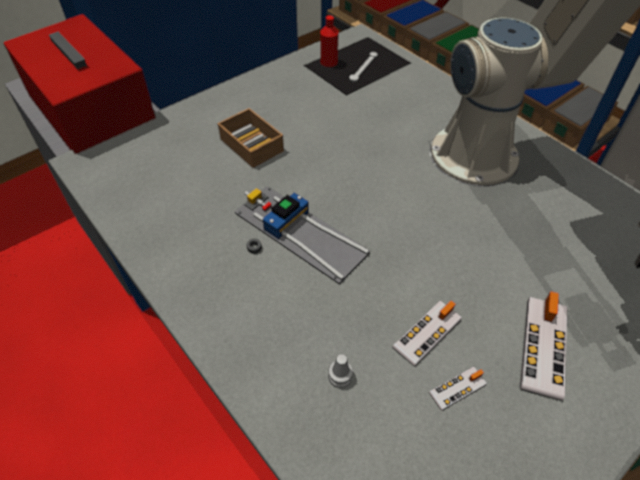

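View pics/wrist0.png

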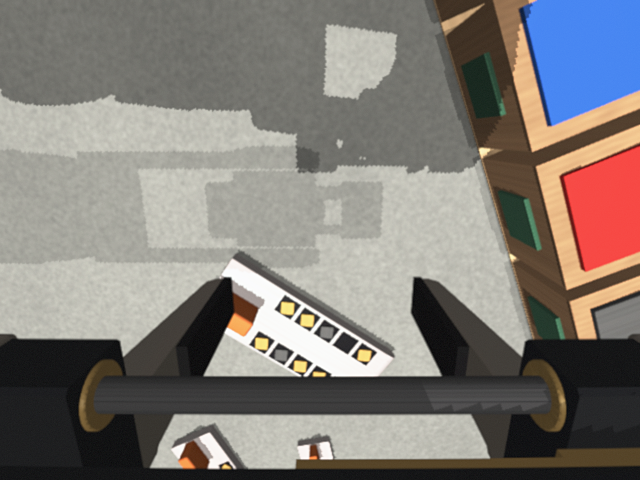

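```bash
python3 - <<'E'
from rig import arm
for c in("top","scene"):
  for n in("tray","rib","station","bridge","gauge","holder","nut","bin"):
    print(c,n,[(d["p"].__round__(2),d["centre"].round(3).tolist() if hasattr(d["centre"],'round') else d["centre"]) for d in arm.look_for(c,n)][:5])
E
```

```text
top tray [(0.94, [0.5254, 0.3039, 0.0112]), (0.81, [0.573, 0.43, 0.0137]), (0.6, [0.3638, 0.4871, 0.0211])]
top rib [(0.91, [0.5732, 0.4286, 0.0104]), (0.89, [0.3622, 0.4898, 0.0176]), (0.88, [0.5278, 0.3057, 0.0117])]
top station [(0.58, [0.5579, -0.0831, 0.0138])]
top bridge [(0.79, [0.5635, -0.0863, 0.0057])]
top gauge [(0.69, [0.5913, -0.227, 0.0236])]
top holder [(0.77, [0.7332, 0.2604, 0.0386])]
top nut [(0.39, [0.6773, -0.1179, 0.0188])]
top bin [(0.91, [0.4753, -0.4388, 0.0155]), (0.73, [0.5879, -0.2327, 0.0237]), (0.15, [0.5609, -0.0848, 0.012])]
scene tray [(0.85, [0.375, 0.4981, 0.0201]), (0.67, [0.5762, 0.4355, 0.0094]), (0.61, [0.5359, 0.3085, 0.0107])]
scene rib [(0.9, [0.5756, 0.4287, 0.0069]), (0.7, [0.5347, 0.3112, 0.0133]), (0.67, [0.3763, 0.4977, 0.0202])]
scene station [(0.68, [0.5726, -0.0788, 0.0119])]
scene bridge [(0.95, [0.572, -0.075, 0.0112]), (0.46, [0.5306, 0.3073, 0.0142])]
scene gauge [(0.95, [0.5983, -0.2237, 0.0283])]
scene holder [(0.91, [0.7482, 0.2741, 0.0379])]
scene nut [(0.66, [0.6828, -0.1154, 0.016])]
scene bin [(0.6, [0.4687, -0.4355, 0.0288]), (0.51, [0.571, -0.0811, 0.012])]
```

The top view shows three trays. The middle-sized one is at about (228,252), with its orange rib toward the robot. The station is at about (370,240), with its bridge and stop on the right (world -y). The holder is at (245,178), the nut at (380,199) and the bin at (495,274). I'll measure the corners from enlarged crops.

```bash
cat > h.py <<'E'
import numpy as np, cv2
from scipy.spatial.transform import Rotation as R
from rig import arm
def cam(n, s=None):
    p=arm.camera_params(n)
    if n!="wrist":
        Rm=cv2.Rodrigues(p["rvec"])[0]; t=np.array(p["tvec"]).ravel()
    else:
        q=s["ee_rot"]; Rt=R.from_quat([q[1],q[2],q[3],q[0]]).as_matrix()
        T=p["T_tool_cam"]; Rwc=Rt@T[:3,:3]; c=s["eef_pos"]+Rt@T[:3,3]
        Rm=Rwc.T; t=-Rm@c
    return p["K"],p["k1"],Rm,t
def proj(C,P):
    K,k1,Rm,t=C
    return cv2.projectPoints(np.atleast_2d(np.array(P,float)),cv2.Rodrigues(Rm)[0],t,K,np.array([k1,0,0,0.]))[0][:,0]
def unproj(C,uv,z):
    K,k1,Rm,t=C
    x=cv2.undistortPoints(np.array(uv,float).reshape(-1,1,2),K,np.array([k1,0,0,0.]))[:,0]
    d=np.c_[x,np.ones(len(x))]@Rm; c=-Rm.T@t
    return c+d*((z-c[2])/d[:,2])[:,None]
E
python3 - <<'E'
import cv2
a=cv2.imread("pics/top0.png")
cv2.imwrite("pics/ctray.png",cv2.resize(a[205:295,195:265],None,fx=6.6,fy=6.6,interpolation=cv2.INTER_CUBIC))
cv2.imwrite("pics/cst.png",cv2.resize(a[190:285,295:445],None,fx=5.3,fy=5.3,interpolation=cv2.INTER_CUBIC))
b=cv2.imread("pics/scene0.png")
cv2.imwrite("pics/sst.png",cv2.resize(b[175:290,225:380],None,fx=5,fy=5,interpolation=cv2.INTER_CUBIC))
E
```

```text
(no output)
```

View pics/ctray.png

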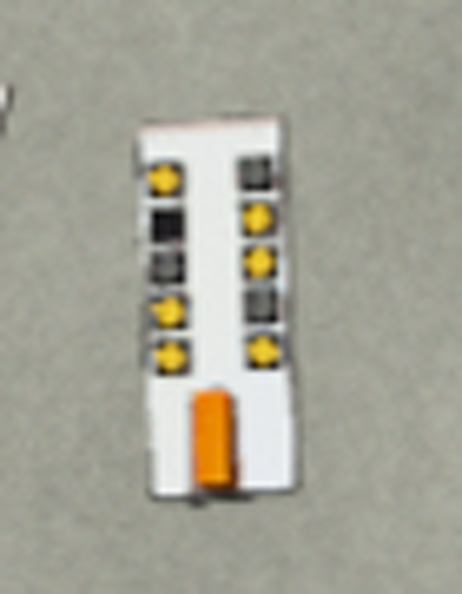

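View pics/cst.png

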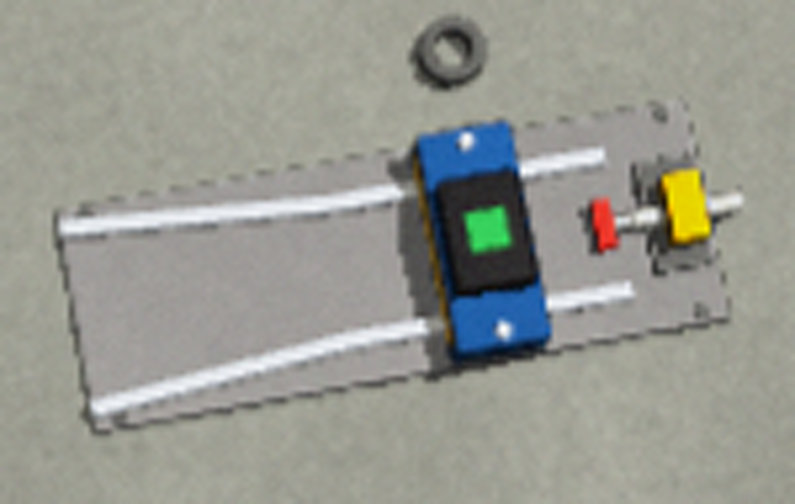

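View pics/sst.png

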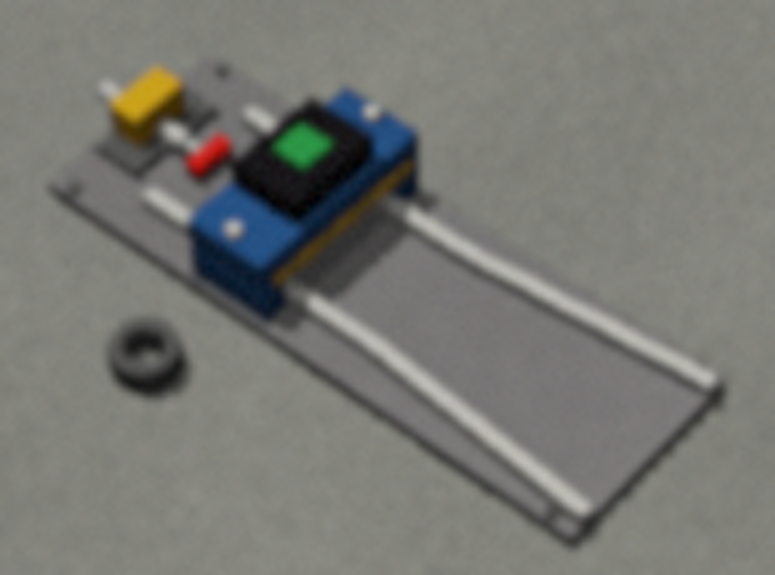

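```bash
cat > fit.py <<'E'
from h import *
from scipy.optimize import least_squares
def crop(p,f,ox,oy): return (np.array(p,float)+.5)/f-.5+[ox,oy]
def fit(obs, x0):
    def res(v):
        c,s=np.cos(v[2]),np.sin(v[2]); Rz=np.array([[c,-s,0],[s,c,0],[0,0,1]])
        return np.concatenate([(proj(C,np.array(m)/1000@Rz.T+[v[0],v[1],0])-o).ravel() for C,m,o in obs])
    r=least_squares(res,x0,loss="soft_l1"); return r.x,r.fun.reshape(-1,2)
E
python3 - <<'E'
from fit import *
T,S=cam("top"),cam("scene")
for C in(T,S): print("campos",-C[2].T@C[3])
st=crop([(55,213),(95,430),(728,318),(688,100)],5.3,295,190)
ms=[(-190,60,10),(-190,-60,10),(150,-60,10),(150,60,10)]
ss=crop([(575,540),(50,185),(720,390),(215,62)],5,225,175)
mss=[(-190,60,10),(150,60,10),(-190,-60,10),(150,-60,10)]
x0=[.56,-.09,-1.45]
for o in([(T,ms,st)],[(S,mss,ss)],[(T,ms,st),(S,mss,ss)]):
    x,r=fit(o,x0);print(x.round(4),r.round(1).tolist())
tt=crop([(153,497),(298,491),(140,127),(278,119)],6.6,195,205)
mt=[(-80,30,14),(-80,-30,14),(79,30,10),(79,-30,10)]
rb=crop([(193,487),(236,487),(194,391),(231,391)],6.6,195,205)
mr=[(-80,7,42),(-80,-7,42),(-40,7,42),(-40,-7,42)]
for o in([(T,mt,tt)],[(T,mt+mr,np.r_[tt,rb])]):
    x,r=fit(o,[.53,.3,0]);print(x.round(4),r.round(1).tolist())
E
```

```text
campos [0.28773435 0.02233771 1.73029161]
campos [1.05169902 0.57283916 0.9792918 ]
[ 0.5688 -0.1068 -1.3876] [[0.1, -0.6], [-0.1, 0.4], [0.5, 0.2], [-0.5, -0.1]]
[ 0.5677 -0.0999 -1.3949] [[-0.4, 1.4], [-0.3, 0.0], [2.2, -0.5], [-0.3, -1.1]]
[ 0.5682 -0.1042 -1.3896] [[-0.8, -0.5], [-1.1, 0.5], [-0.4, 0.5], [-1.4, 0.2], [-1.5, 0.1], [-1.6, -0.6], [1.0, -1.8], [-1.7, -1.8]]
[0.5299 0.307  0.0775] [[0.1, 0.2], [-0.3, -0.4], [-0.0, 0.2], [0.2, -0.1]]
[0.5299 0.3067 0.0783] [[0.3, 0.2], [-0.2, -0.4], [0.0, 0.2], [0.3, -0.1], [0.8, 0.2], [-0.6, -0.2], [-0.0, 0.2], [-0.6, -0.2]]
```

```bash
cat >> h.py <<'E'
def go(pos,yaw):
    """yaw = world angle of tool x, tool pointing down; gives total shift in present tool axes, and turn after"""
    s=arm.state(); q=s["ee_rot"]; Rt=R.from_quat([q[1],q[2],q[3],q[0]]).as_matrix()
    c,n=np.cos(yaw),np.sin(yaw); Rg=np.array([[c,n,0],[n,-c,0],[0,0,-1]])
    print("clock",s["clock"],"pos",s["eef_pos"].round(4),"yaw",np.degrees(np.arctan2(Rt[1,0],Rt[0,0])).round(2),"tilt",Rt[:2,2].round(4),"F",s["contact_force"].round(2),"op",round(s["opening"],3))
    print("shift",(Rt.T@(np.array(pos)-s["eef_pos"])).round(4),"turn",R.from_matrix(Rt.T@Rg).as_rotvec().round(4))
E
python3 - <<'E'
from h import *
a=.0778
go([.530-.06*np.cos(a),.3068-.06*np.sin(a),.12],a+np.pi/2)
E
```

```text
clock 0.95 pos [0.2433 0.5757 0.1864] yaw 67.09 tilt [-0. -0.] F [-1.12  0.57 -0.07] op 0.999
shift [-0.1637  0.3155  0.0664] turn [-0.      0.     -0.4776]
```

```bash
python3 -m crank '[[[-0.0273,0.0526,0.009,0,0,0],[-0.0273,0.0526,0.009,0,0,0],[-0.0273,0.0526,0.009,0,0,0],[-0.0273,0.0526,0.009,0,0,0],[-0.0273,0.0526,0.009,0,0,0],[-0.0273,0.0526,0.009,0,0,0],[0,0,0,0,0,-0.16],[0,0,0,0,0,-0.16],[0,0,0,0,0,-0.158],[0,0,0,0,0,0]]]' 1 50
python3 - <<'E'
from h import *
a=.0778
go([.530-.06*np.cos(a),.3068-.06*np.sin(a),.02],a+np.pi/2)
s=arm.state();cv2.imwrite("pics/w1.png",arm.get_image("wrist"))
C=cam("wrist",s)
for P in [(-80,30,14),(-80,-30,14),(-80,7,42),(-80,-7,42),(-40,7,42),(-40,-7,42)]:
    P=np.array(P)/1000;Rz=R.from_euler('z',a).as_matrix()
    print(proj(C,Rz@P+[.530,.3068,0]).round(1))
E
```

```text
clock: 2.2
eef_pos: [0.4703, 0.302, 0.1325]
ee_rot: [0.0, 0.679, 0.734, 0.0]
contact_force: [-0.2, 0.2, 0.1]
opening: 0.998
clock 2.2 pos [0.4703 0.302  0.1325] yaw 94.41 tilt [0.0001 0.0001] F [-0.15  0.18  0.11] op 0.998
shift [ 2.000e-04 -1.000e-04  1.125e-01] turn [ 0.0001 -0.0001 -0.0008]
[[356.3 203.4]]
[[288.7 203.4]]
[[331.2 209.6]]
[[314.  209.6]]
[[330.8 256.3]]
[[314.3 256.3]]
```

View pics/w1.png

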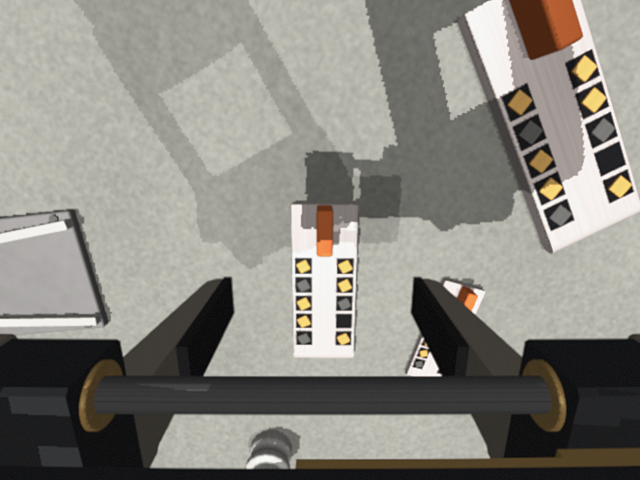

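The tray is straight between the jaws, with the rib at (325,230). That is within 2–3 px of the prediction, so I'm going down to grasp.

```bash
python3 -m crank '[[[0,0,0.04,0,0,0],[0,0,0.04,0,0,0],[0.001,0,0.0335,0,0,0],[0,0,0,0,0,0]]]' 1 50
python3 -m crank '[[[0,0,0,0,0,0],[0,0,0,0,0,0],[0,0,0,0,0,0],[0,0,0,0,0,0],[0,0,0,0,0,0],[0,0,0,0,0,0]]]' 0 50
python3 -m crank '[[[0,0,-0.02,0,0,0],[0,0,-0.03,0,0,0],[0,0,-0.04,0,0,0],[0,0,0,0,0,0],[0,0,0,0,0,0]]]' - 50
python3 - <<'E'
from h import *
s=arm.state();print(s["contact_force"],s["wrist_torque"],s["opening"]*92)
cv2.imwrite("pics/w2.png",arm.get_image("wrist"))
cv2.imwrite("pics/s2.png",cv2.resize(arm.get_image("scene")[220:420,330:600],None,fx=2.8,fy=2.8))
E
```

```text
clock: 2.75
eef_pos: [0.4684, 0.302, 0.0169]
ee_rot: [-0.001, 0.68, 0.733, -0.002]
contact_force: [-0.4, -1.0, 0.2]
opening: 0.998
clock: 3.5
eef_pos: [0.4702, 0.303, 0.0189]
ee_rot: [0.0, 0.679, 0.734, 0.0]
contact_force: [0.4, -0.1, -0.0]
opening: 0.37
clock: 4.12
eef_pos: [0.4698, 0.3028, 0.1084]
ee_rot: [-0.0, 0.679, 0.734, -0.0]
contact_force: [0.3, -0.3, -0.5]
opening: 0.003
[ 0.26562413 -0.29052905 -0.5114221 ] [ 0.00319849 -0.00550565 -0.01216593] 0.24053107374574217
```

View pics/w2.png

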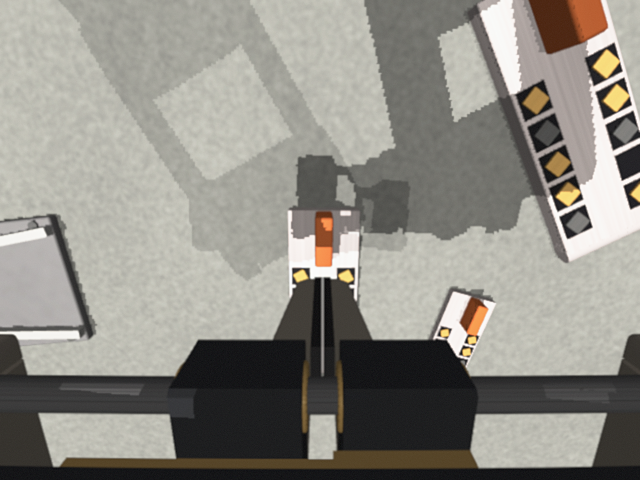

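View pics/s2.png

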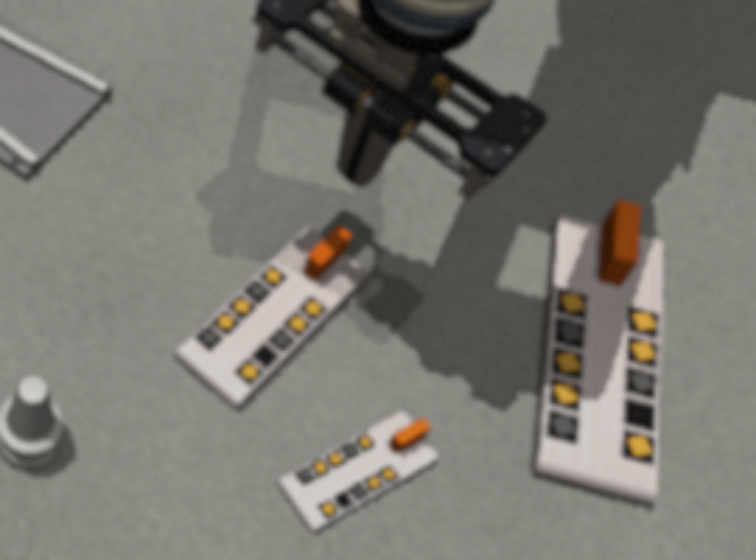

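The fingers hadn't finished closing when I lifted, so I wasn't gripping anything. The tray hasn't moved: the rib is still at (324,240). I'll open, go down again and allow more time to close.

```bash
python3 -m crank '[[[0,0,0,0,0,0],[0,0,0,0,0,0],[0,0,0,0,0,0],[0,0,0,0,0,0],[0,0,0,0,0,0],[0,0,0,0,0,0],[0,0,0,0,0,0]]]' 0.7 50
python3 -m crank '[[[0.001,0,0.04,0,0,0],[0,0,0.035,0,0,0],[0,0,0.0155,0,0,0],[0,0,0,0,0,0],[0,0,0,0,0,0]]]' 0.7 50
python3 -m crank '[[[0,0,0,0,0,0],[0,0,0,0,0,0],[0,0,0,0,0,0],[0,0,0,0,0,0],[0,0,0,0,0,0],[0,0,0,0,0,0],[0,0,0,0,0,0],[0,0,0,0,0,0],[0,0,0,0,0,0]]]' 0 50
```

```text
clock: 5.1
eef_pos: [0.4702, 0.303, 0.1089]
ee_rot: [0.0, 0.679, 0.734, 0.0]
contact_force: [0.0, -0.1, -0.7]
opening: 0.695
clock: 5.72
eef_pos: [0.4709, 0.3045, 0.0195]
ee_rot: [0.0, 0.679, 0.734, 0.001]
contact_force: [-0.1, -0.3, -0.1]
opening: 0.701
clock: 6.85
eef_pos: [0.47, 0.304, 0.0184]
ee_rot: [-0.0, 0.679, 0.734, -0.0]
contact_force: [0.6, 0.7, -0.4]
opening: 0.006
```

```bash
python3 - <<'E'
from h import *
s=arm.state()
cv2.imwrite("pics/w3.png",arm.get_image("wrist"))
cv2.imwrite("pics/s3.png",cv2.resize(arm.get_image("scene")[220:420,330:600],None,fx=2.8,fy=2.8))
C=cam("wrist",s); print(proj(C,[s["eef_pos"]]), cam("wrist",s)[3])
E
```

```text
[[322.68646961 273.6491884 ]] [-0.26547279 -0.45851516  0.09284965]
```

View pics/w3.png

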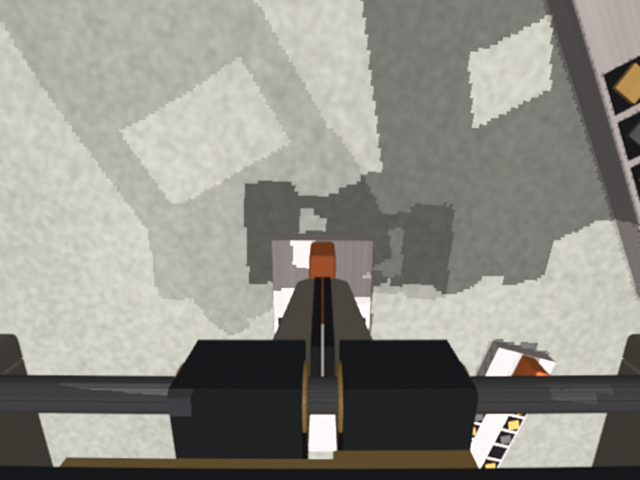

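View pics/s3.png

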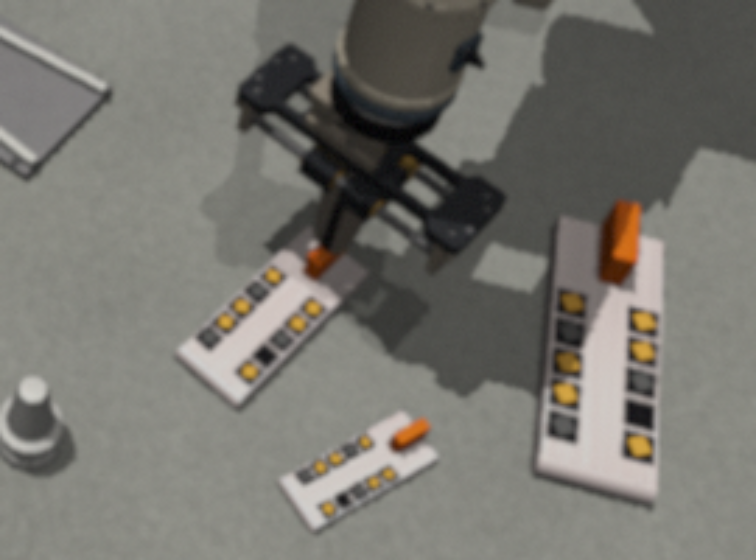

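```bash
python3 - <<'E'
from h import *
s=arm.state();C=cam("wrist",s);S=cam("scene")
a=.0778;Rz=R.from_euler('z',a).as_matrix()
for P in [(-80,30,14),(-80,-30,14),(-80,7,42),(-80,-7,42),(-40,7,42),(-40,-7,42),(-80,7,14),(-80,-7,14)]:
    w=Rz@(np.array(P)/1000)+[.530,.3068,0]; print(P,proj(C,w).round(0),((proj(S,w)-[330,220])*2.8).round(0))
print("tcp",(proj(S,s["eef_pos"])-[330,220])*2.8,s["opening"],s["contact_force"])
im=cv2.imread("pics/w3.png")
cv2.imwrite("pics/w3c.png",cv2.resize(im[220:360,250:400],None,fx=4,fy=4))
E
python3 -m crank '[[[0,0,-0.01,0,0,0],[0,0,-0.01,0,0,0],[0,0,-0.01,0,0,0],[0,0,0,0,0,0],[0,0,0,0,0,0]]]' 0 50
python3 - <<'E'
from h import *
s=arm.state();print(s["wrist_torque"],s["contact_force"])
im=arm.get_image("wrist")
cv2.imwrite("pics/w4c.png",cv2.resize(im[200:360,230:420],None,fx=3.5,fy=3.5))
E
```

```text
(-80, 30, 14) [[371. 239.]] [[364. 269.]]
(-80, -30, 14) [[268. 239.]] [[303. 222.]]
(-80, 7, 42) [[333. 254.]] [[348. 231.]]
(-80, -7, 42) [[305. 254.]] [[334. 220.]]
(-40, 7, 42) [[332. 324.]] [[316. 263.]]
(-40, -7, 42) [[306. 324.]] [[302. 251.]]
(-80, 7, 14) [[332. 239.]] [[341. 250.]]
(-80, -7, 14) [[308. 239.]] [[326. 239.]]
tcp [[321.0375551  258.88184948]] 0.006368549803345889 [-0.09721406  0.25862851  0.79092003]
clock: 7.58
eef_pos: [0.47, 0.3039, 0.0485]
ee_rot: [0.0, 0.679, 0.734, 0.0]
contact_force: [-0.3, 0.1, 1.0]
opening: 0.006
[ 0.02549108 -0.01019498  0.02324491] [-0.29462703  0.08186902  0.9524672 ]
```

View pics/w3c.png

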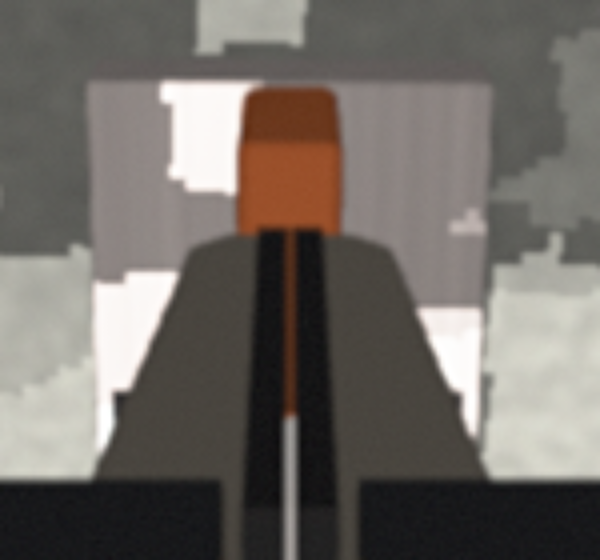

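View pics/w4c.png

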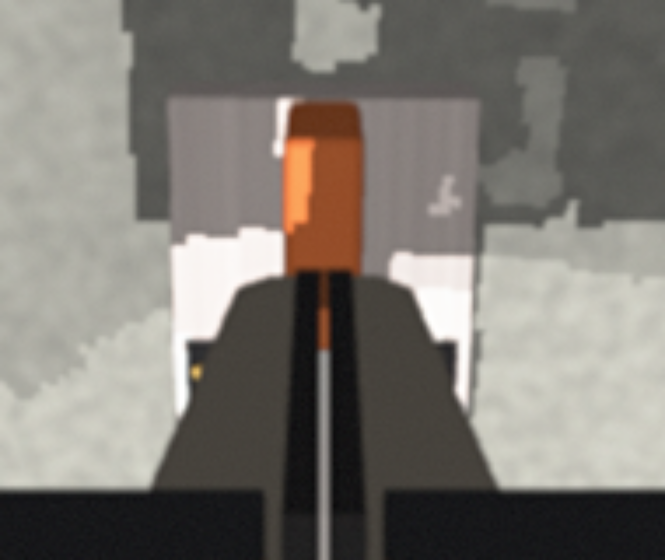

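```bash
python3 - <<'E'
from h import *
s=arm.state();S=cam("scene")
im=arm.get_image("scene")
for dz in(0,.01,.02,.03,.04):
    p=proj(S,s["eef_pos"]+[0,0,dz])[0];print(dz,((p-[400,240])*8).round(0))
im=im[240:330,400:490]
cv2.imwrite("pics/s4.png",cv2.resize(im,None,fx=8,fy=8,interpolation=cv2.INTER_CUBIC)[:600])
t=arm.get_image("top");T=cam("top")
for dz in(0,.02,.04): print(proj(T,s["eef_pos"]+[0,0,dz]))
E
```

```text
0 [379. 520.]
0.01 [387. 500.]
0.02 [394. 480.]
0.03 [402. 459.]
0.04 [410. 438.]
[[225.76242245 270.90152163]]
[[224.54975655 270.08932617]]
[[223.30833047 269.25776666]]
```

View pics/s4.png

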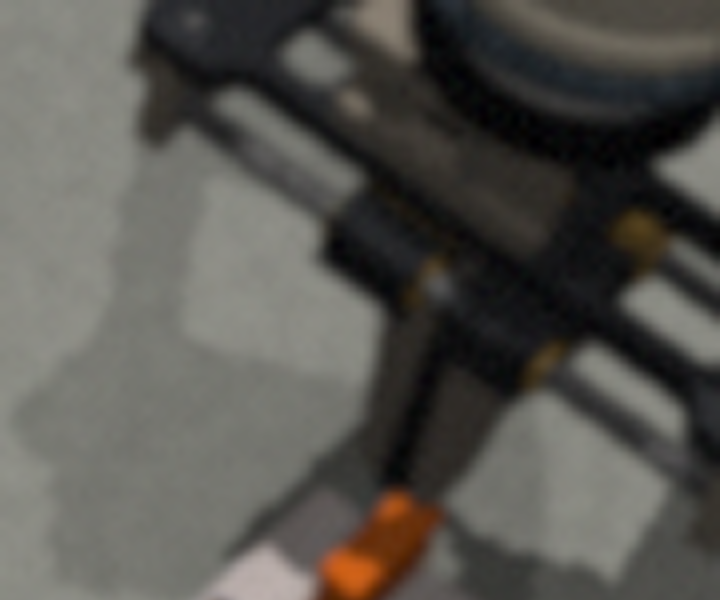

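```bash
python3 - <<'E'
from h import *
S=cam("scene")
for dz in(0,.01,.02,.03): print(dz,(proj(S,np.array([.4698,.3028,.1084+dz]))[0]-[330,220])*2.8)
for dz in(0,.01,.02,.03): print("open0",dz,[proj(S,np.array([.2433,.5757,.1864+dz])+k*.046*np.array([.389,.921,0]))[0].round(0) for k in(-1,1)])
E
python3 - <<'E'
import cv2
im=cv2.imread("pics/s2.png")
cv2.imwrite("pics/s2c.png",cv2.resize(im[60:240,250:480],None,fx=3,fy=3))
E
```

```text
0 [344.14460992 193.08965114]
0.01 [347.00928652 185.37550225]
0.02 [349.91584853 177.54439805]
0.03 [352.86518581 169.59375141]
open0 0 [array([633., 275.]), array([665., 314.])]
open0 0.01 [array([636., 272.]), array([667., 311.])]
open0 0.02 [array([638., 269.]), array([670., 309.])]
open0 0.03 [array([641., 266.]), array([673., 306.])]
```

View pics/s2c.png

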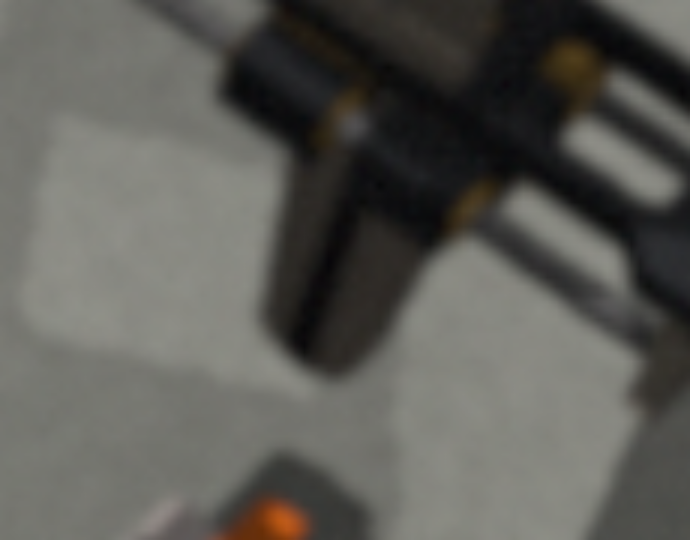

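Closed fingertips at a reported z of 0.018 cleared a 42 mm rib. The wrist and scene views also put the visible tips about 25 mm short of the reported TCP. So the fingers are shorter than stated, and I'll find the tray plate by touch with the jaws straddling the rib.

```bash
python3 -m crank '[[[0,0,0,0,0,0],[0,0,0,0,0,0],[0,0,0,0,0,0],[0,0,0,0,0,0],[0,0,0,0,0,0],[0,0,0,0,0,0]]]' 0.45 50
python3 -m crank '[[[0,0,0.01,0,0,0],[0,0,0.01,0,0,0],[0,0,0.01,0,0,0],[0,0,0.005,0,0,0],[0,0,0.004,0,0,0],[0,0,0,0,0,0],[0,0,0,0,0,0]]]'
python3 -m crank '[[[0,0,0.002,0,0,0],[0,0,0.001,0,0,0],[0,0,0.001,0,0,0],[0,0,0,0,0,0]]]'
python3 -m crank '[[[0,0,0.001,0,0,0],[0,0,0.001,0,0,0],[0,0,0,0,0,0]]]'
```

```text
clock: 8.48
eef_pos: [0.4701, 0.304, 0.0484]
ee_rot: [-0.0, 0.679, 0.734, -0.0]
contact_force: [0.6, -0.1, -0.8]
opening: 0.445
clock: 9.35
eef_pos: [0.4702, 0.3041, 0.0096]
ee_rot: [0.0, 0.679, 0.734, 0.0]
contact_force: [-0.0, 0.4, 0.7]
opening: 0.454
clock: 9.85
eef_pos: [0.47, 0.304, 0.0053]
ee_rot: [-0.0, 0.679, 0.734, -0.0]
contact_force: [-0.1, 1.2, 0.3]
opening: 0.451
clock: 10.22
eef_pos: [0.47, 0.304, 0.0033]
ee_rot: [-0.0, 0.679, 0.734, -0.0]
contact_force: [-0.1, -0.6, 0.5]
opening: 0.452
```

Confirmed: the TCP is below the plate top and there's no contact. I'll keep going in steps.

```bash
python3 -m crank '[[[0,0,0.002,0,0,0],[0,0,0.002,0,0,0],[0,0,0,0,0,0]]]'
python3 -m crank '[[[0,0,0.002,0,0,0],[0,0,0.002,0,0,0],[0,0,0,0,0,0]]]'
python3 -m crank '[[[0,0,0.001,0,0,0],[0,0,0.001,0,0,0],[0,0,0,0,0,0]]]'
```

```text
clock: 10.6
eef_pos: [0.4699, 0.3039, -0.0008]
ee_rot: [-0.0, 0.679, 0.734, -0.0]
contact_force: [-0.4, 0.6, 0.1]
opening: 0.447
clock: 10.98
eef_pos: [0.4699, 0.3039, -0.0048]
ee_rot: [-0.0, 0.679, 0.734, -0.0]
contact_force: [0.4, 0.6, -0.7]
opening: 0.446
clock: 11.35
eef_pos: [0.47, 0.304, -0.0067]
ee_rot: [-0.0, 0.679, 0.734, -0.0]
contact_force: [0.1, -0.0, -0.4]
opening: 0.451
```

```bash
python3 - <<'E'
from h import *
s=arm.state()
cv2.imwrite("pics/w5.png",arm.get_image("wrist"))
E
```

```text
(no output)
```

View pics/w5.png

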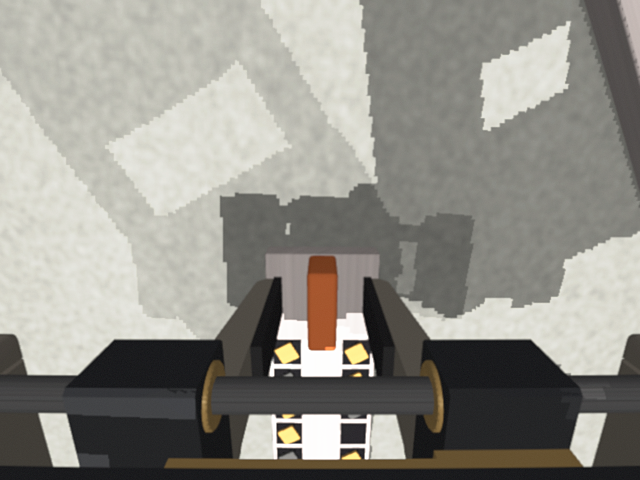

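The rib is now at (322,300), between the jaws. I'll keep feeling down for the plate.

```bash
python3 -m crank '[[[0,0,0.001,0,0,0],[0,0,0.001,0,0,0],[0,0,0,0,0,0]]]'
python3 -m crank '[[[0,0,0.001,0,0,0],[0,0,0.001,0,0,0],[0,0,0,0,0,0]]]'
python3 -m crank '[[[0,0,0.001,0,0,0],[0,0,0,0,0,0]]]'
```

```text
clock: 11.78
eef_pos: [0.47, 0.304, -0.0087]
ee_rot: [-0.0, 0.679, 0.734, -0.0]
contact_force: [-0.2, -0.4, 1.0]
opening: 0.449
clock: 12.15
eef_pos: [0.47, 0.304, -0.0107]
ee_rot: [-0.0, 0.679, 0.734, -0.0]
contact_force: [-0.4, -0.5, 0.3]
opening: 0.45
clock: 12.4
eef_pos: [0.47, 0.304, -0.0117]
ee_rot: [-0.0, 0.679, 0.734, -0.0]
contact_force: [-0.6, 0.7, -0.8]
opening: 0.452
```

```bash
python3 -m crank '[[[0,0,0.001,0,0,0],[0,0,0,0,0,0],[0,0,0,0,0,0],[0,0,0,0,0,0],[0,0,0,0,0,0],[0,0,0,0,0,0],[0,0,0,0,0,0]]]' 0 50
python3 -m crank '[[[0,0,-0.005,0,0,0],[0,0,-0.01,0,0,0],[0,0,-0.015,0,0,0],[0,0,0,0,0,0],[0,0,0,0,0,0]]]'
python3 - <<'E'
from h import *
s=arm.state();print(s["contact_force"],s["wrist_torque"],s["opening"]*92)
cv2.imwrite("pics/w6.png",arm.get_image("wrist"))
E
```

```text
clock: 13.28
eef_pos: [0.4701, 0.3039, -0.0126]
ee_rot: [0.0, 0.679, 0.734, -0.0]
contact_force: [0.4, -0.3, 0.8]
opening: 0.146
clock: 13.9
eef_pos: [0.4701, 0.304, 0.0177]
ee_rot: [0.0, 0.679, 0.734, 0.0]
contact_force: [0.0, 0.0, -3.1]
opening: 0.151
[ 0.04489519  0.04800076 -3.0996786 ] [-0.04487329  0.19975047 -0.00827733] 13.923010920053201
```

View pics/w6.png

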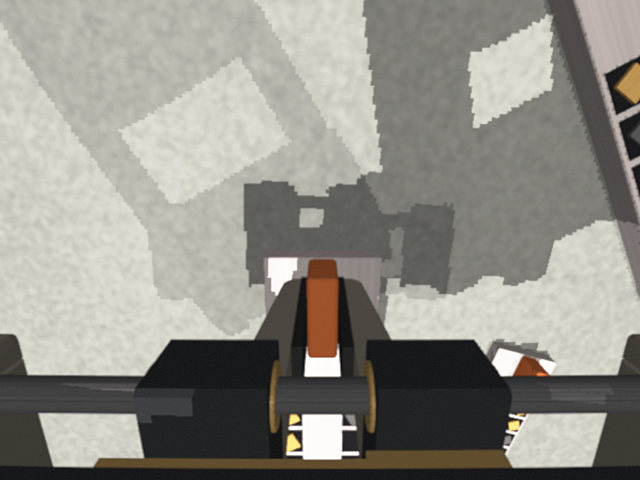

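Gripped: opening 13.9 mm for the 14 mm rib, weight 3.1 N, and the tray looks level. Next I'll carry it over the mouth.

```bash
cat >> h.py <<'E'
ST=[.5687,-.1062,-1.3880]
def stw(x,y=0,z=0,st=None):
    st=st or ST; c,s=np.cos(st[2]),np.sin(st[2]); return np.array([st[0]+c*x-s*y,st[1]+s*x+c*y,z])
def where(st=None):
    st=st or ST; s=arm.state(); d=s["eef_pos"][:2]-st[:2]; c,n=np.cos(st[2]),np.sin(st[2])
    q=s["ee_rot"]; Rt=R.from_quat([q[1],q[2],q[3],q[0]]).as_matrix()
    print("station xy mm",((c*d[0]+n*d[1])*1e3).round(2),((-n*d[0]+c*d[1])*1e3).round(2),"dyaw",np.degrees(np.arctan2(Rt[1,0],Rt[0,0])-st[2]-np.pi/2).round(2))
E
python3 - <<'E'
from h import *
go(stw(-.16,0,.08),ST[2]+np.pi/2)
E
```

```text
clock 13.95 pos [0.4699 0.3039 0.0174] yaw 94.48 tilt [-0.0001 -0.0001] F [ 0.53 -0.32 -4.1 ] op 0.149
shift [-0.2574  0.0497 -0.0626] turn [-0.0000e+00  1.0000e-04  1.4662e+00]
```

```bash
python3 -m crank '[[[0,0,-0.03,0,0,0],[0,0,-0.0326,0,0,0],[-0.03,0.006,0,0,0,0],[-0.045,0.0087,0,0,0,0],[-0.045,0.0087,0,0,0,0],[-0.045,0.0087,0,0,0,0],[-0.045,0.0087,0,0,0,0],[-0.0474,0.0089,0,0,0,0],[0,0,0,0,0,0]]]'
python3 -m crank '[[[0,0,0,0,0,0.16],[0,0,0,0,0,0.163],[0,0,0,0,0,0.163],[0,0,0,0,0,0.163],[0,0,0,0,0,0.163],[0,0,0,0,0,0.163],[0,0,0,0,0,0.163],[0,0,0,0,0,0.163],[0,0,0,0,0,0.163],[0,0,0,0,0,0]]]'
python3 - <<'E'
from h import *
go(stw(-.16,0,.03),ST[2]+np.pi/2);where()
E
```

```text
clock: 15.08
eef_pos: [0.5401, 0.0485, 0.0796]
ee_rot: [0.0, 0.68, 0.733, -0.0]
contact_force: [0.1, 0.8, -3.7]
opening: 0.149
clock: 16.32
eef_pos: [0.5393, 0.052, 0.0796]
ee_rot: [-0.0, 0.996, 0.093, -0.0]
contact_force: [-0.1, 0.2, -3.1]
opening: 0.148
clock 16.325 pos [0.5393 0.052  0.0796] yaw 10.69 tilt [-0.0007  0.0002] F [-0.14  0.24 -3.08] op 0.148
shift [0.0002 0.001  0.0496] turn [-0.0003  0.0006  0.0038]
station xy mm -160.95 -0.18 dyaw 0.22
```

Lowering so the tray bottom hovers at about z = 0.025, above the 18 mm rail tops, then I'll look.

```bash
python3 -m crank '[[[0,0,0.03,0,0,0.004],[0,0,0.02,0,0,0],[0,0,0.0155,0,0,0],[0,0,0,0,0,0],[0,0,0,0,0,0]]]'
python3 - <<'E'
from h import *
where()
s=arm.state();print(s["eef_pos"])
a=arm.get_image("wrist");b=arm.get_image("scene");c=arm.get_image("top")
cv2.imwrite("pics/w7.png",a)
cv2.imwrite("pics/s7o.png",b);cv2.imwrite("pics/t7o.png",c)
cv2.imwrite("pics/s7.png",cv2.resize(b[165:295,225:385],None,fx=5,fy=4.6,interpolation=cv2.INTER_CUBIC)[:600])
cv2.imwrite("pics/t7.png",cv2.resize(c[190:285,275:435],None,fx=5,fy=5,interpolation=cv2.INTER_CUBIC))
E
```

```text
clock: 16.95
eef_pos: [0.5402, 0.0514, 0.015]
ee_rot: [-0.0, 0.996, 0.091, 0.0]
contact_force: [-0.3, -0.0, -3.6]
opening: 0.149
station xy mm -160.15 0.64 dyaw -0.05
[0.54021503 0.05139935 0.01498048]
```

View pics/w7.png

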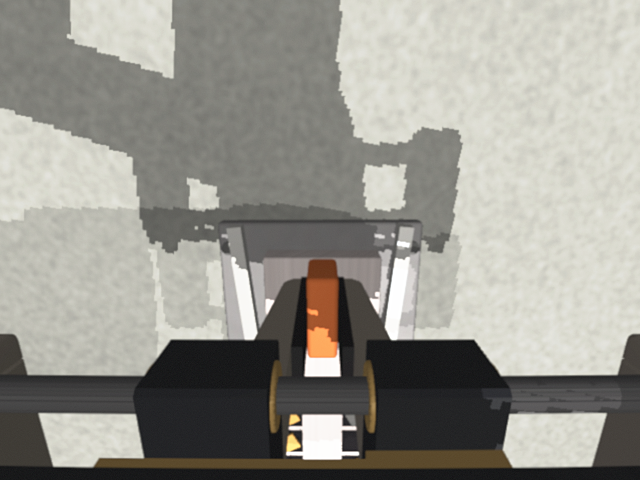

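View pics/s7.png

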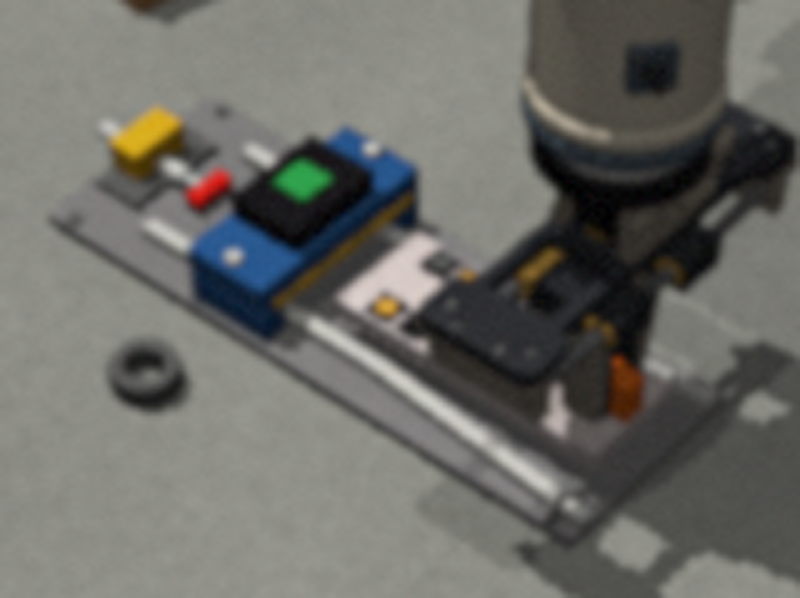

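View pics/t7.png

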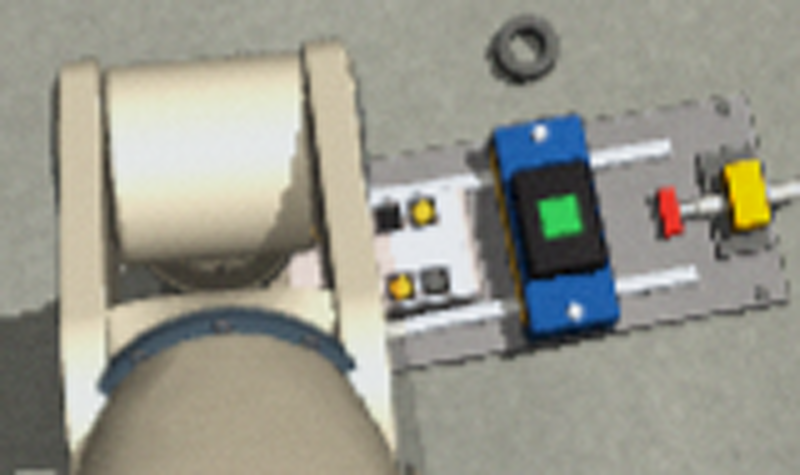

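```bash
python3 - <<'E'
import cv2
a=cv2.imread("pics/w7.png"); cv2.imwrite("pics/w7c.png",cv2.resize(a[205:345,205:435],None,fx=3.4,fy=3.4,interpolation=cv2.INTER_CUBIC))
c=cv2.imread("pics/t7o.png"); cv2.imwrite("pics/t7c.png",cv2.resize(c[215:265,340:402],None,fx=11,fy=11,interpolation=cv2.INTER_CUBIC))
E
```

```text
(no output)
```

View pics/w7c.png

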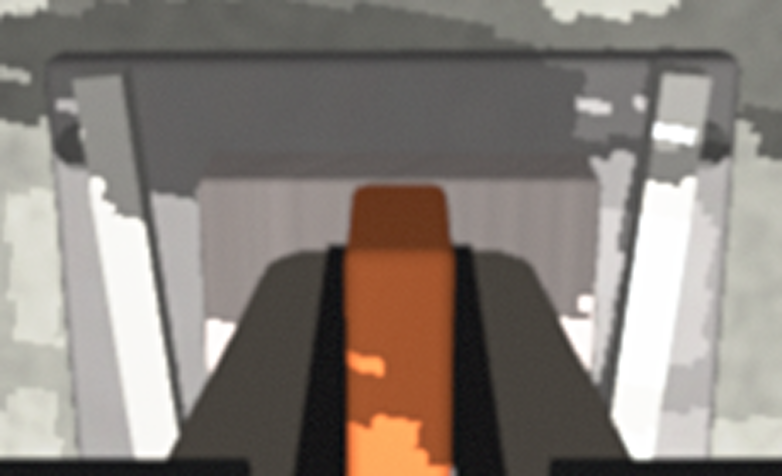

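View pics/t7c.png

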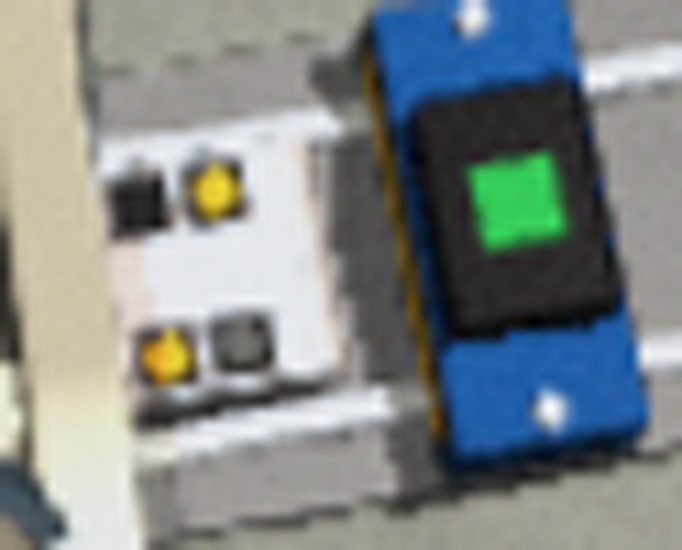

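```bash
python3 - <<'E'
from fit import *
T=cam("top")
def stf(P): 
    d=P[:,:2]-ST[:2]; c,n=np.cos(ST[2]),np.sin(ST[2]); return np.c_[c*d[:,0]+n*d[:,1],-n*d[:,0]+c*d[:,1]]*1e3
k=lambda p: crop(p,11,340,215)
print("nose corners",stf(unproj(T,k([(302,138),(345,372)]),.0276+.009)).round(1))
print("tray inserts centers",stf(unproj(T,k([(137,202),(214,190),(166,356),(242,343)]),.0276+.016)).round(1))
print("lower rail inner/outer",stf(unproj(T,k([(390,388),(395,415),(640,343),(640,370)]),.018)).round(1))
print("upper rail outer/inner",stf(unproj(T,k([(330,108),(590,62),(590,90)]),.018)).round(1))
print("base lower/upper",stf(unproj(T,k([(200,533),(420,495),(100,72),(300,42)]),.010)).round(1))
E
```

```text
nose corners [[-20.   30.9]
 [-20.4 -29.3]]
tray inserts centers [[-64.2  21. ]
 [-44.7  20.6]
 [-64.2 -18.5]
 [-45.  -18.6]]
lower rail inner/outer [[ -8.3 -32.8]
 [ -8.3 -39.8]
 [ 56.1 -32.7]
 [ 54.7 -39.4]]
upper rail outer/inner [[-9.9 40.4]
 [57.5 40.5]
 [56.1 33.4]]
base lower/upper [[-61.7 -59.7]
 [ -5.1 -60. ]
 [-65.1  61.2]
 [-13.4  59.9]]
```

The tray is about 0.9 mm to the +y side of the track centre (wrist says 1.0, top says 0.7), the yaw is aligned and the origin is at x ≈ -100. I'll correct that and lower it.

```bash
python3 -m crank '[[[-0.0009,0,0,0,0,0],[0,0,0.006,0,0,0],[0,0,0.005,0,0,0],[0,0,0.003,0,0,0],[0,0,0.002,0,0,0],[0,0,0,0,0,0]]]'
python3 -m crank '[[[0,0,0.001,0,0,0],[0,0,0.0005,0,0,0],[0,0,0,0,0,0],[0,0,0,0,0,0]]]'
python3 - <<'E'
from h import *
where()
s=arm.state();print(s["eef_pos"],s["contact_force"],s["wrist_torque"])
E
```

```text
clock: 17.85
eef_pos: [0.5387, 0.0511, -0.0017]
ee_rot: [0.0, 0.996, 0.09, -0.0]
contact_force: [0.5, 0.4, -2.9]
opening: 0.146
clock: 18.35
eef_pos: [0.539, 0.0511, -0.0026]
ee_rot: [-0.0, 0.996, 0.09, 0.0]
contact_force: [-2.7, 0.7, 5.3]
opening: 0.148
station xy mm -160.12 -0.6 dyaw -0.1
[ 0.53900865  0.05114152 -0.00263455] [-2.65842254  0.71596932  5.3466275 ] [-0.00749099  0.47043897 -0.0346532 ]
```

```bash
python3 -m crank '[[[0,0,-0.0003,0,0,0],[0,0,0,0,0,0],[0,0,0,0,0,0]]]'
python3 - <<'E'
from h import *
where()
s=arm.state();print(s["eef_pos"],s["contact_force"],s["wrist_torque"])
a=arm.get_image("wrist");b=arm.get_image("scene");c=arm.get_image("top")
cv2.imwrite("pics/w8c.png",cv2.resize(a[205:345,205:435],None,fx=3.4,fy=3.4,interpolation=cv2.INTER_CUBIC))
cv2.imwrite("pics/t8c.png",cv2.resize(c[215:265,340:402],None,fx=11,fy=11,interpolation=cv2.INTER_CUBIC))
E
```

```text
clock: 18.73
eef_pos: [0.539, 0.0511, -0.0026]
ee_rot: [-0.0, 0.996, 0.09, 0.0]
contact_force: [-0.8, 0.1, 2.5]
opening: 0.148
station xy mm -160.1 -0.59 dyaw -0.1
[ 0.53902054  0.05112782 -0.00263792] [-0.75354822  0.1291866   2.51174014] [ 0.00084273  0.24383047 -0.0233071 ]
```

View pics/w8c.png

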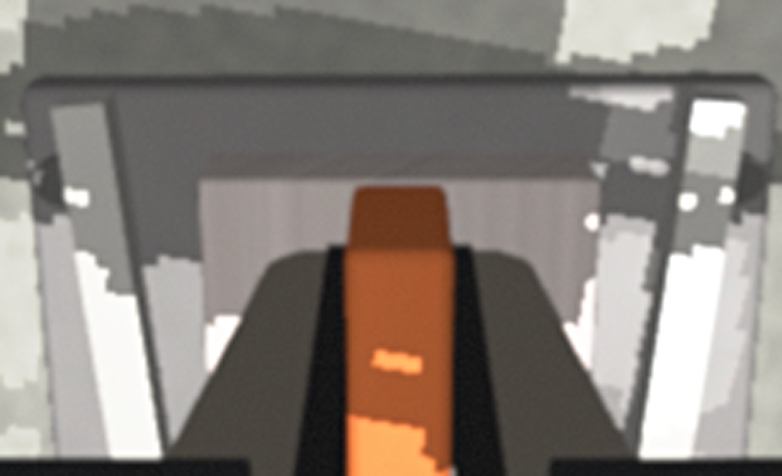

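View pics/t8c.png

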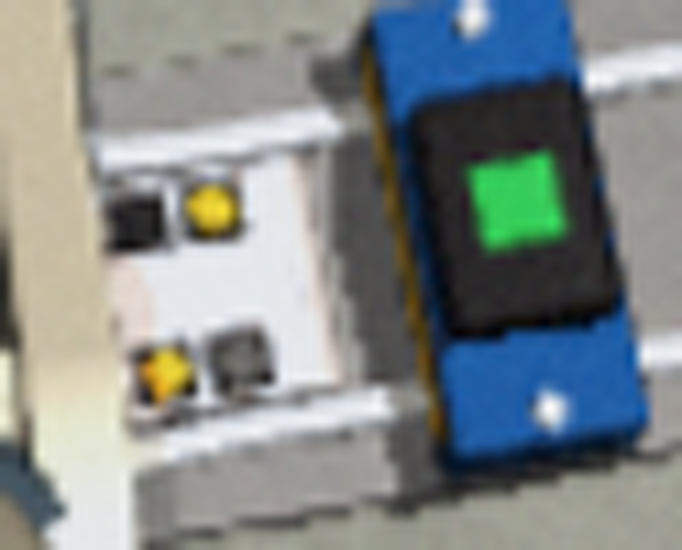

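The tray is flat and centred: rails at 107 and 690 in the wrist crop, tray edges at 199 and 600. Step 1 should be met. I'll start the slide along +tool y, after easing the downward press.

```bash
cat > f.py <<'E'
from h import *
where(); s=arm.state(); F=s["contact_force"]; d=np.array([np.cos(ST[2]),np.sin(ST[2])]); print("push %.2f lat %.2f z %.2f  op %.1f TCPz %.4f"%(-F[:2]@d, -F[0]*d[1]+F[1]*d[0],F[2],s["opening"]*92,s["eef_pos"][2]),"M",s["wrist_torque"].round(2))
E
python3 -m crank '[[[0,0,-0.0003,0,0,0],[0,0.003,0,0,0,0],[0,0.004,0,0,0,0],[0,0.004,0,0,0,0],[0,0.004,0,0,0,0]]]'; python3 f.py
python3 -m crank '[[[0,0.003,0,0,0,0],[0,0.003,0,0,0,0],[0,0.003,0,0,0,0],[0,0.003,0,0,0,0]]]'; python3 f.py
```

```text
clock: 19.5
eef_pos: [0.5415, 0.0359, -0.0025]
ee_rot: [0.0, 0.996, 0.09, -0.0]
contact_force: [-0.1, 0.5, -2.7]
opening: 0.148
station xy mm -144.72 -0.92 dyaw -0.11
push 0.54 lat -0.03 z -2.74  op 13.6 TCPz -0.0025 M [0.06 0.06 0.04]
clock: 20.0
eef_pos: [0.5437, 0.0243, -0.0024]
ee_rot: [0.0, 0.996, 0.09, -0.0]
contact_force: [0.2, 0.3, -3.2]
opening: 0.148
station xy mm -132.91 -0.87 dyaw -0.1
push 0.31 lat 0.22 z -3.19  op 13.6 TCPz -0.0024 M [ 0.08  0.08 -0.05]
```

```bash
python3 -m crank '[[[0,0.002,0,0,0,0],[0,0.002,0,0,0,0],[0,0.002,0,0,0,0],[0,0.002,0,0,0,0]]]'; python3 f.py
python3 -m crank '[[[0,0.002,0,0,0,0],[0,0.002,0,0,0,0],[0,0.002,0,0,0,0]]]'; python3 f.py
python3 -m crank '[[[0,0.002,0,0,0,0],[0,0.002,0,0,0,0],[0,0.002,0,0,0,0]]]'; python3 f.py
python3 -m crank '[[[0,0.002,0,0,0,0],[0,0.002,0,0,0,0],[0,0.002,0,0,0,0]]]'; python3 f.py
```

```text
clock: 20.5
eef_pos: [0.5452, 0.0165, -0.0024]
ee_rot: [0.0, 0.996, 0.09, 0.0]
contact_force: [0.2, 0.5, -2.6]
opening: 0.149
station xy mm -124.96 -0.81 dyaw -0.11
push 0.48 lat 0.31 z -2.57  op 13.7 TCPz -0.0024 M [0.14 0.07 0.05]
clock: 20.88
eef_pos: [0.5462, 0.0106, -0.0024]
ee_rot: [-0.0, 0.996, 0.09, -0.0]
contact_force: [-0.5, 0.4, -2.9]
opening: 0.151
station xy mm -118.98 -0.86 dyaw -0.1
push 0.49 lat -0.40 z -2.91  op 13.9 TCPz -0.0024 M [0.12 0.09 0.02]
clock: 21.25
eef_pos: [0.5472, 0.0054, -0.0024]
ee_rot: [-0.0, 0.996, 0.09, -0.0]
contact_force: [-0.6, 5.5, -1.1]
opening: 0.148
station xy mm -113.64 -0.89 dyaw -0.12
push 5.47 lat 0.45 z -1.10  op 13.6 TCPz -0.0024 M [0.91 0.2  0.05]
clock: 21.62
eef_pos: [0.5483, -0.001, -0.0024]
ee_rot: [-0.0, 0.996, 0.09, -0.0]
contact_force: [-1.4, 3.1, -1.5]
opening: 0.147
station xy mm -107.18 -0.9 dyaw -0.1
push 3.27 lat -0.80 z -1.45  op 13.5 TCPz -0.0024 M [ 0.74  0.19 -0.  ]
```

The nose has passed the shoe: the push force spiked to about 5.5 N, then settled near 3.3 N. Continuing to x ≈ -85, then in small steps.

```bash
python3 -m crank '[[[0,0.002,0,0,0,0],[0,0.002,0,0,0,0],[0,0.002,0,0,0,0]]]'; python3 f.py
python3 -m crank '[[[0,0.002,0,0,0,0],[0,0.002,0,0,0,0],[0,0.002,0,0,0,0]]]'; python3 f.py
python3 -m crank '[[[0,0.0015,0,0,0,0],[0,0.0015,0,0,0,0],[0,0.0015,0,0,0,0],[0,0.0015,0,0,0,0]]]'; python3 f.py
```

```text
clock: 22.0
eef_pos: [0.5494, -0.0071, -0.0024]
ee_rot: [-0.0, 0.996, 0.09, -0.0]
contact_force: [-1.3, 4.0, -2.3]
opening: 0.148
station xy mm -100.94 -0.93 dyaw -0.1
push 4.16 lat -0.52 z -2.34  op 13.6 TCPz -0.0024 M [ 0.74  0.16 -0.02]
clock: 22.38
eef_pos: [0.5505, -0.013, -0.0024]
ee_rot: [0.0, 0.996, 0.09, -0.0]
contact_force: [-0.7, 3.3, -1.8]
opening: 0.149
station xy mm -94.96 -0.91 dyaw -0.1
push 3.38 lat -0.10 z -1.83  op 13.7 TCPz -0.0024 M [0.76 0.19 0.03]
clock: 22.88
eef_pos: [0.5516, -0.0188, -0.0024]
ee_rot: [0.0, 0.996, 0.09, -0.0]
contact_force: [-1.0, 4.4, -1.6]
opening: 0.148
station xy mm -89.01 -0.91 dyaw -0.1
push 4.50 lat -0.14 z -1.59  op 13.6 TCPz -0.0024 M [0.67 0.14 0.02]
```

```bash
python3 -m crank '[[[0,0.001,0,0,0,0],[0,0.001,0,0,0,0]]]'; python3 f.py;python3 -m crank '[[[0,0.001,0,0,0,0],[0,0.001,0,0,0,0]]]'; python3 f.py;python3 -m crank '[[[0,0.001,0,0,0,0],[0,0.001,0,0,0,0]]]'; python3 f.py
```

```text
clock: 23.12
eef_pos: [0.552, -0.0208, -0.0024]
ee_rot: [-0.0, 0.996, 0.09, 0.0]
contact_force: [-1.4, 4.1, -2.4]
opening: 0.15
station xy mm -87.05 -0.9 dyaw -0.1
push 4.29 lat -0.66 z -2.36  op 13.8 TCPz -0.0024 M [0.72 0.24 0.02]
clock: 23.38
eef_pos: [0.5523, -0.0227, -0.0024]
ee_rot: [-0.0, 0.996, 0.09, -0.0]
contact_force: [-1.1, 3.3, -2.3]
opening: 0.149
station xy mm -85.05 -0.91 dyaw -0.1
push 3.47 lat -0.43 z -2.31  op 13.7 TCPz -0.0024 M [ 0.73  0.19 -0.03]
clock: 23.62
eef_pos: [0.5527, -0.0247, -0.0024]
ee_rot: [0.0, 0.996, 0.09, -0.0]
contact_force: [-0.1, 3.6, -3.2]
opening: 0.148
station xy mm -83.02 -0.95 dyaw -0.1
push 3.53 lat 0.54 z -3.22  op 13.6 TCPz -0.0024 M [ 0.67  0.17 -0.  ]
```

Steady drag is about 3.8 N (mean of seven readings). I'll keep feeling for the stop in 2 mm steps.

```bash
for i in 1; do python3 -m crank '[[[0,0.001,0,0,0,0],[0,0.001,0,0,0,0]]]'; python3 f.py; done | grep -E 'push|xy'
python3 -m crank '[[[0,0.001,0,0,0,0],[0,0.001,0,0,0,0]]]' >/dev/null; python3 f.py
```

```text
station xy mm -81.04 -0.93 dyaw -0.1
push 2.99 lat 0.35 z -3.89  op 13.8 TCPz -0.0024 M [0.69 0.2  0.  ]
station xy mm -79.03 -0.93 dyaw -0.1
push 3.65 lat -0.25 z -2.70  op 13.6 TCPz -0.0024 M [0.67 0.22 0.05]
```

```bash
python3 -m crank '[[[0,0.001,0,0,0,0],[0,0.001,0,0,0,0]]]' >/dev/null; python3 f.py
```

```text
station xy mm -77.04 -0.91 dyaw -0.1
push 4.00 lat 0.81 z -2.45  op 14.0 TCPz -0.0024 M [ 0.62  0.22 -0.03]
```

```bash
python3 -m crank '[[[0,0.001,0,0,0,0],[0,0.001,0,0,0,0]]]' >/dev/null; python3 f.py
```

```text
station xy mm -75.03 -0.94 dyaw -0.1
push 3.15 lat -0.30 z -2.48  op 13.8 TCPz -0.0024 M [ 0.67  0.16 -0.01]
```

```bash
python3 - <<'E'
from h import *
b=arm.get_image("scene");c=arm.get_image("top")
cv2.imwrite("pics/s9.png",cv2.resize(b[165:295,225:385],None,fx=5,fy=4.6,interpolation=cv2.INTER_CUBIC))
cv2.imwrite("pics/t9.png",cv2.resize(c[195:270,365:445],None,fx=8,fy=8,interpolation=cv2.INTER_CUBIC))
E
```

```text
(no output)
```

View pics/t9.png

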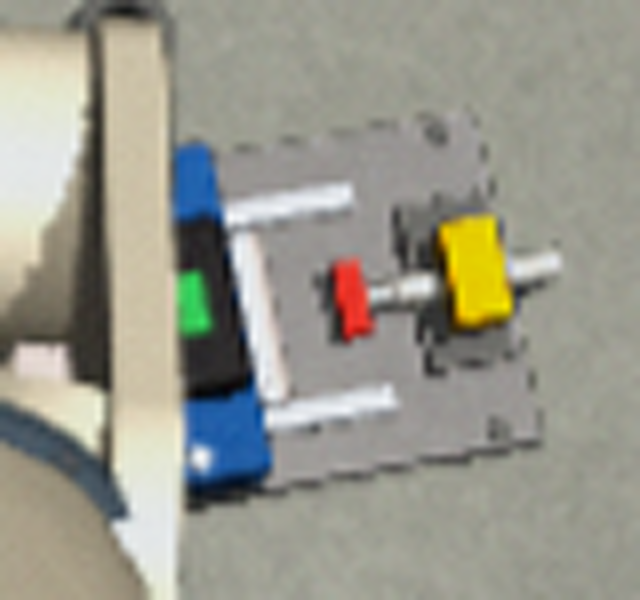

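The top view shows the nose at crop column ~275 and the red stop's face at ~337, so about 20 mm remain. I'll go 10 mm, then small steps.

```bash
python3 -m crank '[[[0,0.002,0,0,0,0],[0,0.002,0,0,0,0],[0,0.002,0,0,0,0],[0,0.002,0,0,0,0],[0,0.001,0,0,0,0],[0,0.001,0,0,0,0]]]' >/dev/null; python3 f.py
```

```text
station xy mm -65.04 -0.99 dyaw -0.1
push 3.73 lat -0.64 z -2.76  op 13.5 TCPz -0.0024 M [ 0.65  0.15 -0.01]
```

```bash
python3 -m crank '[[[0,0.001,0,0,0,0],[0,0.001,0,0,0,0]]]' >/dev/null; python3 f.py
```

```text
station xy mm -63.05 -0.97 dyaw -0.1
push 4.54 lat 0.90 z -1.78  op 13.3 TCPz -0.0025 M [0.66 0.24 0.01]
```

```bash
python3 -m crank '[[[0,0.001,0,0,0,0],[0,0.001,0,0,0,0]]]' >/dev/null; python3 f.py
```

```text
station xy mm -61.02 -0.95 dyaw -0.1
push 3.20 lat -0.36 z -3.50  op 13.3 TCPz -0.0024 M [ 0.62  0.16 -0.05]
```

```bash
python3 -m crank '[[[0,0.001,0,0,0,0],[0,0.0005,0,0,0,0]]]' >/dev/null; python3 f.py
```

```text
station xy mm -59.54 -0.95 dyaw -0.11
push 3.19 lat -0.10 z -2.75  op 13.5 TCPz -0.0024 M [0.62 0.18 0.02]
```

```bash
python3 -m crank '[[[0,0.001,0,0,0,0],[0,0.0005,0,0,0,0]]]' >/dev/null; python3 f.py
```

```text
station xy mm -58.02 -0.97 dyaw -0.11
push 3.49 lat -0.59 z -2.93  op 13.6 TCPz -0.0024 M [ 0.58  0.12 -0.01]
```

```bash
python3 -m crank '[[[0,0.001,0,0,0,0],[0,0.0005,0,0,0,0]]]' >/dev/null; python3 f.py
```

```text
station xy mm -56.52 -0.96 dyaw -0.1
push 3.83 lat 0.45 z -3.06  op 13.6 TCPz -0.0024 M [ 0.67  0.17 -0.01]
```

```bash
python3 -m crank '[[[0,0.001,0,0,0,0],[0,0.0005,0,0,0,0]]]' >/dev/null; python3 f.py
```

```text
station xy mm -55.05 -0.98 dyaw -0.11
push 3.06 lat -0.31 z -2.58  op 13.9 TCPz -0.0024 M [0.64 0.16 0.02]
```

```bash
python3 -m crank '[[[0,0.001,0,0,0,0],[0,0.0005,0,0,0,0]]]' >/dev/null; python3 f.py
```

```text
station xy mm -53.54 -0.96 dyaw -0.11
push 2.87 lat 0.21 z -2.80  op 13.6 TCPz -0.0024 M [0.65 0.2  0.01]
```

```bash
python3 -m crank '[[[0,0.001,0,0,0,0],[0,0.0005,0,0,0,0]]]' >/dev/null; python3 f.py
```

```text
station xy mm -52.86 -1.09 dyaw -0.12
push 9.00 lat -0.93 z -1.17  op 13.7 TCPz -0.0024 M [1.58 0.3  0.07]
```

```bash
python3 - <<'E'
from h import *
c=arm.get_image("top")
cv2.imwrite("pics/t10.png",cv2.resize(c[195:270,365:445],None,fx=8,fy=8,interpolation=cv2.INTER_CUBIC))
E
```

```text
(no output)
```

View pics/t10.png

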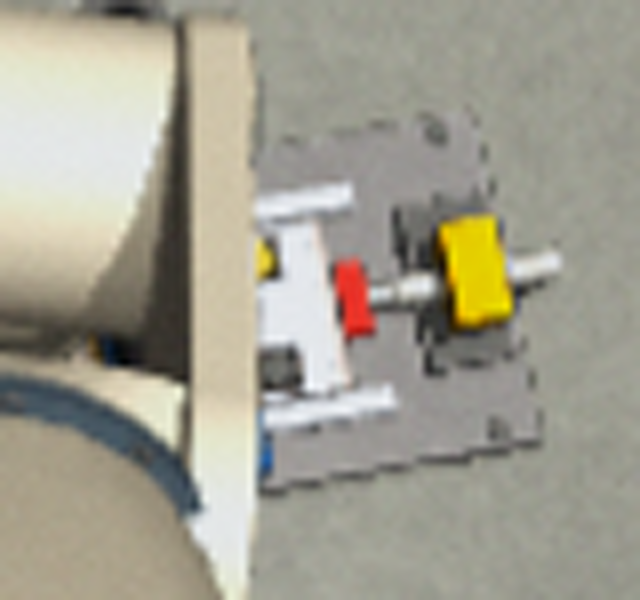

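The nose is now on the red stop (crop ~340,300) and the push jumped to 9 N, against a mean drag of about 3.5 N. I'll settle and average.

```bash
for i in 1 2 3; do :; done; python3 -m crank '[[[0,0,0,0,0,0]]]' >/dev/null; python3 f.py; python3 -m crank '[[[0,0,0,0,0,0]]]' >/dev/null; python3 f.py
```

```text
station xy mm -52.84 -1.11 dyaw -0.12
push 7.73 lat 0.54 z -1.20  op 14.0 TCPz -0.0024 M [1.33 0.3  0.01]
station xy mm -52.82 -1.06 dyaw -0.11
push 8.30 lat 0.37 z -2.19  op 13.7 TCPz -0.0024 M [1.4  0.28 0.08]
```

```bash
python3 -m crank '[[[0,0.0005,0,0,0,0],[0,0.0003,0,0,0,0]]]' >/dev/null; python3 f.py; python3 -m crank '[[[0,0,0,0,0,0]]]' >/dev/null; python3 f.py;python3 -m crank '[[[0,0,0,0,0,0]]]' >/dev/null; python3 f.py
```

```text
station xy mm -52.47 -1.12 dyaw -0.13
push 10.76 lat 0.25 z -1.62  op 14.2 TCPz -0.0024 M [1.92 0.34 0.04]
station xy mm -52.47 -1.18 dyaw -0.13
push 10.97 lat 0.54 z -1.65  op 13.7 TCPz -0.0024 M [1.78 0.32 0.06]
station xy mm -52.48 -1.13 dyaw -0.12
push 10.35 lat 0.16 z -2.22  op 13.7 TCPz -0.0024 M [1.74 0.31 0.05]
```

The stop load is about 7 N. Another 0.9 mm should bring it to about 10 N; then I'll hold.

```bash
python3 -m crank '[[[0,0.0005,0,0,0,0],[0,0.0004,0,0,0,0]]]' >/dev/null; python3 f.py; python3 -m crank '[[[0,0,0,0,0,0],[0,0,0,0,0,0]]]' >/dev/null; python3 f.py;python3 -m crank '[[[0,0,0,0,0,0],[0,0,0,0,0,0]]]' >/dev/null; python3 f.py;python3 -m crank '[[[0,0,0,0,0,0],[0,0,0,0,0,0]]]' >/dev/null; python3 f.py;python3 -m crank '[[[0,0,0,0,0,0],[0,0,0,0,0,0]]]' >/dev/null; python3 f.py
```

```text
station xy mm -52.0 -1.17 dyaw -0.13
push 14.63 lat -0.06 z -0.33  op 13.9 TCPz -0.0024 M [2.38 0.38 0.1 ]
station xy mm -52.0 -1.21 dyaw -0.13
push 13.56 lat 0.43 z 0.36  op 13.6 TCPz -0.0024 M [2.18 0.38 0.06]
station xy mm -52.0 -1.17 dyaw -0.13
push 13.65 lat 0.99 z -0.22  op 13.8 TCPz -0.0024 M [2.2  0.39 0.09]
station xy mm -52.0 -1.22 dyaw -0.13
push 13.47 lat 0.07 z -0.66  op 13.6 TCPz -0.0024 M [2.12 0.34 0.09]
station xy mm -52.0 -1.22 dyaw -0.13
push 13.19 lat 0.87 z -0.33  op 13.7 TCPz -0.0024 M [2.22 0.35 0.14]
```

That held about 10 N net (13.5 N push less 3.5 N drag) for over 1 s. Letting go now could make the sprung stop throw the tray back. So I'll back the push off slowly to about 0 first, then open.

```bash
python3 -m crank '[[[0,-0.0005,0,0,0,0],[0,-0.0005,0,0,0,0],[0,0,0,0,0,0]]]' >/dev/null; python3 f.py; python3 -m crank '[[[0,-0.0005,0,0,0,0],[0,0,0,0,0,0]]]' >/dev/null; python3 f.py;python3 -m crank '[[[0,-0.0004,0,0,0,0],[0,0,0,0,0,0]]]' >/dev/null; python3 f.py
```

```text
station xy mm -52.07 -1.14 dyaw -0.11
push 6.45 lat -1.04 z -2.55  op 14.0 TCPz -0.0024 M [1.24 0.25 0.08]
station xy mm -52.2 -1.09 dyaw -0.1
push 5.77 lat -0.30 z -2.51  op 13.4 TCPz -0.0025 M [0.94 0.23 0.02]
station xy mm -52.33 -1.04 dyaw -0.1
push 4.44 lat 0.09 z -3.47  op 13.7 TCPz -0.0024 M [ 0.81  0.22 -0.01]
```

```bash
python3 -m crank '[[[0,-0.0005,0,0,0,0],[0,-0.0003,0,0,0,0],[0,0,0,0,0,0]]]' >/dev/null; python3 f.py; python3 -m crank '[[[0,-0.0004,0,0,0,0],[0,0,0,0,0,0]]]' >/dev/null; python3 f.py;python3 -m crank '[[[0,-0.0003,0,0,0,0],[0,0,0,0,0,0]]]' >/dev/null; python3 f.py
```

```text
station xy mm -52.87 -0.91 dyaw -0.1
push 0.92 lat 0.08 z -4.41  op 13.6 TCPz -0.0024 M [ 0.29  0.13 -0.  ]
station xy mm -53.28 -0.9 dyaw -0.1
push -0.18 lat -0.77 z -3.87  op 13.7 TCPz -0.0024 M [ 0.05  0.11 -0.  ]
station xy mm -53.52 -0.88 dyaw -0.1
push -2.36 lat -0.07 z -4.78  op 13.6 TCPz -0.0024 M [-0.19  0.05  0.02]
```

I backed off slightly too far (-2.4 N, with stop contact getting marginal). I'll reload gently to about 3 N on the stop, then relax the arm to zero so friction holds it.

```bash
python3 -m crank '[[[0,0.0005,0,0,0,0],[0,0.0004,0,0,0,0],[0,0,0,0,0,0]]]' >/dev/null; python3 f.py; python3 -m crank '[[[0,0.0003,0,0,0,0],[0,0,0,0,0,0]]]' >/dev/null; python3 f.py
```

```text
station xy mm -53.47 -1.0 dyaw -0.11
push 5.17 lat -0.30 z -3.10  op 13.6 TCPz -0.0024 M [0.91 0.13 0.01]
station xy mm -53.28 -1.04 dyaw -0.11
push 6.76 lat 0.98 z -2.74  op 13.6 TCPz -0.0024 M [1.08 0.19 0.03]
```

```bash
python3 -m crank '[[[0,-0.0005,0,0,0,0],[0,-0.0003,0,0,0,0],[0,0,0,0,0,0],[0,0,0,0,0,0]]]' >/dev/null; python3 f.py;python3 -m crank '[[[0,0,0,0,0,0]]]' >/dev/null; python3 f.py
```

```text
station xy mm -53.29 -0.96 dyaw -0.11
push 1.78 lat -0.60 z -3.67  op 13.9 TCPz -0.0024 M [ 0.28  0.13 -0.03]
station xy mm -53.34 -0.95 dyaw -0.1
push 2.07 lat 0.56 z -3.64  op 13.6 TCPz -0.0024 M [ 0.26  0.17 -0.03]
```

```bash
python3 -m crank '[[[0,-0.00015,0.0002,0,0,0],[0,0,0,0,0,0]]]' >/dev/null; python3 f.py
python3 -m crank '[[[0,0,0,0,0,0],[0,0,0,0,0,0],[0,0,0,0,0,0],[0,0,0,0,0,0],[0,0,0,0,0,0],[0,0,0,0,0,0]]]' 0.45
python3 -m crank '[[[0,0,-0.01,0,0,0],[0,0,-0.03,0,0,0],[0,0,-0.05,0,0,0],[0,0,-0.05,0,0,0],[0,0,0,0,0,0]]]'
python3 - <<'E'
from h import *
s=arm.state()
c=arm.get_image("top");a=arm.get_image("wrist");b=arm.get_image("scene")
cv2.imwrite("pics/t11.png",cv2.resize(c[195:270,365:445],None,fx=8,fy=8,interpolation=cv2.INTER_CUBIC))
cv2.imwrite("pics/w11.png",a)
cv2.imwrite("pics/s11.png",cv2.resize(b[165:295,225:385],None,fx=5,fy=4.6,interpolation=cv2.INTER_CUBIC))
E
```

```text
station xy mm -53.39 -0.94 dyaw -0.1
push -0.40 lat -0.19 z -2.68  op 13.8 TCPz -0.0026 M [-0.01  0.17  0.02]
clock: 33.52
eef_pos: [0.558, -0.0537, -0.0026]
ee_rot: [-0.0, 0.996, 0.09, -0.0]
contact_force: [-1.1, -0.1, -0.6]
opening: 0.453
clock: 34.15
eef_pos: [0.561, -0.054, 0.1421]
ee_rot: [0.001, 0.996, 0.09, 0.004]
contact_force: [0.4, -0.4, -0.5]
opening: 0.449
```

View pics/t11.png

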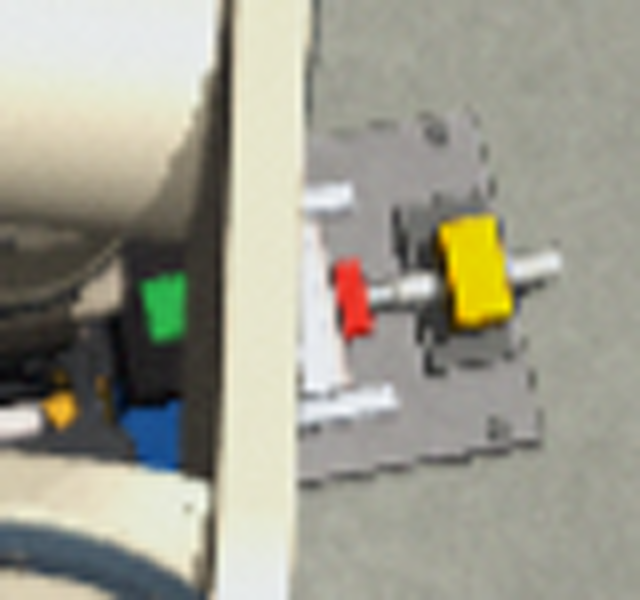

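View pics/w11.png

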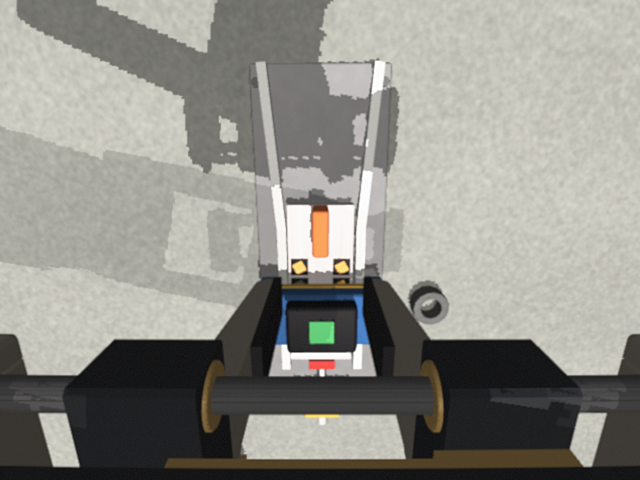

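View pics/s11.png

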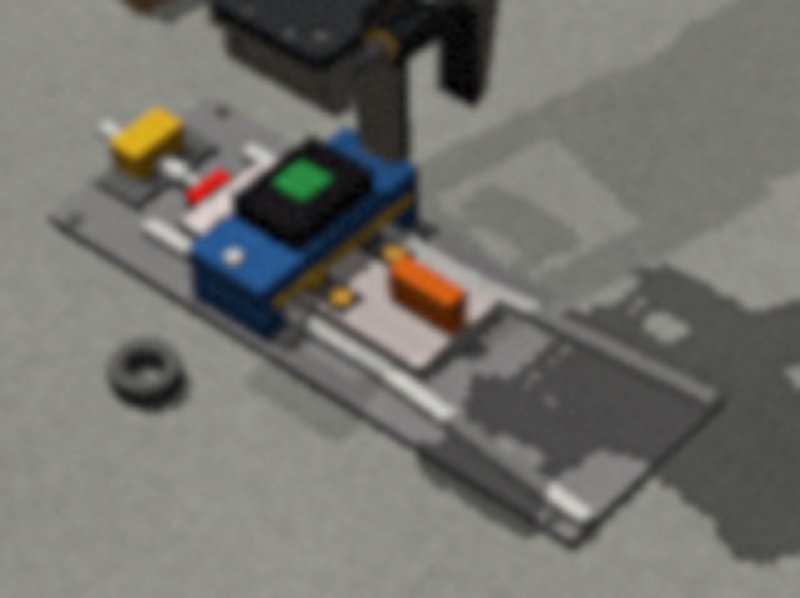

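```bash
python3 -m crank '[[[0,0,0,0,0,0],[0,0,0,0,0,0]]]'; python3 - <<'E'
from h import *
arm.hand_in()
E
```

```text
clock: 34.55
eef_pos: [0.5573, -0.0537, 0.1363]
ee_rot: [-0.0, 0.996, 0.09, -0.001]
contact_force: [-1.3, 0.0, 1.0]
opening: 0.451
the job is handed in; nothing more can be done
```

The middle-sized tray is lying flat in the track with its nose against the red stop. I handed the job in at about 34.6 s; no verdict is given, so success isn't confirmed.

- **Laying the tray:** I gripped the rib and laid the tray centred in the flared end, at about x = -100 mm.
- **Slide and press:** Drag under the bridge was steady at about 3.5 N. I held a push of about 13.5 N, so roughly 10 N net on the stop, for over a second. The highest push I read was 14.6 N, about 11 N net.
- **Letting go:** I backed the push off first so the stop couldn't throw the tray back. I went slightly too far (-2.4 N), so I reloaded the stop gently to about 3 N. I then brought the arm's force to near zero, opened the jaws and lifted clear.

**Final checks:** The last pictures show the tray flat and centred, its nose on the stop, the gripper clear, and the nut apparently where it was. The arm never worked near the holder or the bin, but I didn't look at them again at the end. The roughly 3 N left on the stop is inferred from the forces before release; I couldn't measure it afterwards.

**What disagreed:**
- **Finger length:** The fingers end about 25 mm short of the stated TCP, so my first two grasps closed on nothing. I found the real height by feel and from the pictures.
- **Camera positions:** The scene and top cameras' positions for the same objects differed by 4–15 mm. I used the top camera, cross-checked with the wrist camera.

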